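Move the soldered finial to the cooling bowl with the spring tongs

ROBOT

A 6-joint arm with a two-finger parallel gripper is mounted at the origin on a cart in front of the work surface, level with it; the furniture and walls round the work are solid. World frame = base frame: x ahead of the robot, y to its left, z up, the work surface at z = 0. Lengths are in m, angles in rad, forces in N, time in s.
With the tool pointing down it reaches from about 0.325 to 1 m from the base axis. Payload 5.1 kg.
Tool frame: the origin (TCP) lies on the mounting face of the last link; the fingertips stand 173 mm ahead of it and the grasp point (between the pads) lies 155 mm ahead of it; z points along the fingers, y is the line along which they close (so a half turn about z gives the same grasp; the last joint's range is limited). The gripper opens to 85 mm and grips with 20 to 120 N. Pads are 22 mm wide; open, the fingers measure 114 mm over their backs; the gripper's body (76 mm by 85 mm) begins 54 mm behind the grasp point. The pads swing forward as they close: fully open they stand 13 mm farther back than shut.
Start: joints at [-1.415, 0.124, 1.65, -0, 1.367, -0.083], TCP at [0.154, -0.632, 0.405] pointing down, gripper open.
Joint ranges: [-2.61, 2.61], [-1.02, 2.33], [0.03, 2.71], [-1.35, 4.49], [0.32, 2.68], [-2.91, 2.91]. Speed limits (rad/s): [2.57, 2.57, 3.14, 3.14, 3.14, 3.14].

INTERFACE

Orientations are given as a 3x3 rotation matrix whose columns are the frame's x, y, z axes.
In Python, from bench import robot gives the robot as it stands.
- The arm moves only by the tool jog_arm, never from a script. Its argument "commands" is a list that holds one entry, the list of rows, each a list of 7 numbers: the shift along the tool's x, y, z as a fraction of full scale, then the turn, a rotation vector about the tool's x, y, z as a fraction of full scale, then the opening in per cent of the stroke, from 0 (shut) to 100 (fully open). A call has 1 to 12 rows; each row shifts and turns the commanded pose from where the row before left it, along the tool's axes as they then stand; what a row does not reach is not made up. Full scale, the value 1, is 200 mm for a shift and 90 degrees for a turn. A row lasts 1/10 s, in which the tool goes at most 50 mm and 8.59 degrees, less where a joint would pass 70% of its speed; a pose out of reach is approached as far as the arm can. A call with a number of a shift or a turn outside -1 to 1 is refused whole. A call with a gripper value outside its range is refused whole. The fingers move at their own pace and stop on an object; the grip force is fixed at half the most. Time passes only in rows, so rows that do not move let the fingers close. It gives the time, the measured TCP pose, the force, the opening and the grip force at its end, in the units of the state.
- robot.get_obs(): the state, without advancing time (a new reading comes with each control period).
- robot.snapshot(name): name is "scene" or "top"; returns a dict with "frame" (420x560x3 uint8, blue, green, red), "vertical_fov" (degrees; the focal length in pixels is half the picture's height over the tangent of half this angle, whatever the lens; pixels are square), "cx", "cy" (the principal point, pixels), "dist_coeffs" ([k1, k2, p1, p2, k3] as OpenCV has them; the pictures are not rectified), "R" (3x3) and "t" (3): a world point X has camera coordinates R X + t. Camera axes: x right, y down, z forward; pixel columns grow to the right and rows downward; lengths in m; the calibration is good to about 2 mm. A picture is of the moment at which its call begins. There is no depth.
- robot.finish_job(): hands the job in; it is judged then, once.
Trained networks look in a picture, given as the dict that the camera call returned (one of the last four; its "shot" number tells which), for a name from the list of things; names that differ only in an ending like _2 or _b are one class to them, and where a whole thing is asked for, a point or a joint stands for the part that bears it (a point fixed in the world has none). Each returns a list of dicts, best first, with "conf" (0 to 1); they miss things now and then, are a little off and sometimes report something else, mostly with a low value. They report only what shows in the picture. A call takes as long as a camera call.
- robot.find_in(picture, name): "centre" ([row, column] in pixels, amid what is visible of it).
- robot.trace(picture, name): "pixels" (420x560 bool, what is visible of it) and "centre" ([row, column] in pixels, amid what is visible of it).
The state is a dict: "clock": time; "joints": joint angles; "qd": joint speeds; "joint_efforts": joint torques, N m; "position": TCP position; "tool_rot": TCP orientation; "wrist_force": force on the tool from outside, world axes, zero at the start; "torque": the same for the moment, N m; "opening": finger opening in m; "grasp_force": force on a finger pad.
Only numpy, scipy, OpenCV 4.12 (cv2) and the standard library are available. Lean on these libraries where they do the work, as an engineer would, in place of code of your own. Each camera call takes 0.05 s, during which the arm holds its last target. There are 200 camera calls.

TASK

The copper finial with the ball on top, standing on the white soldering board, has just been soldered and is too hot to touch. Take the steel spring tongs out of their wooden block, use them to carry the finial into the larger terracotta bowl, and stand the tongs back in the well of their block. Never touch the finial with the gripper itself.

Things in the scene. Friction and masses are not known exactly. Their poses are not given: they have to be found in the camera images.
- tongs: Steel spring tongs, 120 g, upright in the block's well, tips down. Two parallel flat arms, each 14 mm wide (x), 4 mm thick (y), 135 mm tall (z), joined by pins 80 and 126 mm up. Origin: tip level, midway between the relaxed arms; z up from the tips, y across the arms. Relaxed outer faces at y = +-22 mm, tip gap 36 mm. -y arm slides to the fixed +y arm, always parallel, and springs back.
- tongs_grip (a point): Where to hold the tongs: between the grooved outer faces, 108 mm above the tips; pinch from above, closing along the tongs' y. The spring yields at 4 N, needs 8 N after 20 mm, stops at 24 mm. Tip gap = pad opening less 8 mm: hold at about 40 mm to keep the tips open; on the 18 mm finial the pads stand 26 mm apart. Turns with the tongs.
- finial: Copper, 40 g: round foot 18 mm across, 24 mm tall, thin neck, 16 mm ball on top, 44 mm in all. Stands on the white soldering board (fixed, 12 mm thick, 90 x 170 mm), in a row, about 56 mm apart and in any order, with two unwanted copper pieces: an 18 mm cube and a flat ring 28 mm wide, 8 mm tall. Origin: centre of its underside, z up.
- bowl: The larger terracotta bowl, loose, 400 g, 124 mm across the rim, 75 mm tall, hollow; inner floor 10 mm above its underside and about 60 mm across, sides sloping out to about 110 mm inside the rim. It stands on a 4 mm steel plate. Origin: centre of its underside, z up. A smaller terracotta bowl (100 mm across, 50 mm tall) and a copper cup nearby are not wanted.
- holder: The tongs' wooden block, fixed, 70 (x) x 100 (y) x 66 mm tall. Origin: centre of its underside, z up. Well in the middle, 26 mm along x, 56 mm along y, its floor 10 mm above the underside; over the top 16 mm the mouth flares about 10 mm on each side. The tongs stand in it with their y along the block's y (at the start, and again at the end).

How it is judged:
On the way, in this order (a step that is already met when the one before it is completed fails the run):
1. the finial is lifted clear of the board in the tongs (height (world z) of finial above 0.04 m and contact force between tongs and finial above 0.5 N), for 0.2 s.
2. the finial lies or stands inside the larger bowl, let go by the tongs (horizontal distance between finial and bowl below 0.055 m and z of finial in the frame of bowl below 0.055 m and contact force between tongs and finial below 0.1 N), for 0.2 s.
At the end, for the whole second after the job is handed in: Finial at rest in the larger bowl (underside centre within 55 mm of the bowl's axis, under 55 mm above its underside); bowl level within 10 degrees and not lifted; tongs at rest tips down in the block's well (tips within 25 mm of its axis and underside height, leaning under 20 degrees) (horizontal distance between finial and bowl below 0.055 m and z of finial in the frame of bowl below 0.055 m and linear speed of each of finial, tongs below 0.05 m/s and angle between bowl's own z axis and vertical below 0.17 rad and height (world z) of bowl below 0.02 m and horizontal distance between tongs and holder below 0.025 m and z of tongs in the frame of holder below 0.025 m and angle between tongs's own z axis and vertical below 0.35 rad); the robot touches nothing.
It fails at once if the hot finial is touched by the gripper or the arm (contact force between any of the fingers, the arm and finial above 0.3 N).
It also fails if it takes over 51 s, if anything falls off the work surface, if the arm or the gripper's body presses on something with over 40 N, if the wrist force passes 120 N, or if a joint passes its speed limit or range.

## Working session

There is one attempt and no reset: what is moved stays moved. The work goes in short steps, Python scripts to look and compute and a tool call to move; the robot and the scene stay as the last step left them, time stands still between calls to the robot, and variables do not carry over. Pictures are saved under pics/ and viewed, at most 10 in all, crops included, and the job is handed in when it is done.

Besides the shell and the picture viewer there is one more tool, called after "Call:" in YAML: its name, and indented under it one key for each argument. jog_arm: Moves the arm, as the interface text tells. Its arguments: {"type":"object","properties":{"commands":{"type":"array"}},"required":["commands"]}

```bash
mkdir -p pics; cat > h.py <<'E'
import numpy as np,cv2
from bench import robot
def K(s):
    f=210/np.tan(np.radians(s["vertical_fov"])/2)
    return np.array([[f,0,s["cx"]],[0,f,s["cy"]],[0,0,1.]])
def ray(s,rc):
    p=cv2.undistortPoints(np.array([[[rc[1],rc[0]]]],float),K(s),np.array(s["dist_coeffs"],float)).ravel()
    R=np.array(s["R"]);t=np.array(s["t"])
    return -R.T@t, R.T@np.array([p[0],p[1],1])
def atz(s,rc,z):
    o,d=ray(s,rc); return o+d*(z-o[2])/d[2]
def proj(s,X):
    r,_=cv2.Rodrigues(np.array(s["R"],float))
    p,_=cv2.projectPoints(np.array(X,float).reshape(-1,1,3),r,np.array(s["t"],float),K(s),np.array(s["dist_coeffs"],float))
    return p.reshape(-1,2)[:,::-1]
def tri(a,ra,b,rb):
    o1,d1=ray(a,ra);o2,d2=ray(b,rb)
    s=np.linalg.lstsq(np.c_[d1,-d2],o2-o1,rcond=None)[0]
    p=o1+d1*s[0];q=o2+d2*s[1];return (p+q)/2,np.linalg.norm(p-q)
E
python3 - <<'E'
from h import *
np.set_printoptions(precision=4,suppress=True)
S={n:robot.snapshot(n) for n in("scene","top")}
for n,s in S.items():
    cv2.imwrite(f"pics/{n}0.png",s["frame"]); print(n,-np.array(s["R"]).T@s["t"],s["vertical_fov"])
F={}
for k in("tongs","tongs_grip","finial","bowl","holder"):
    for n,s in S.items():
        r=robot.find_in(s,k); F[k,n]=r
        print(k,n,[(round(x["conf"],2),np.round(x["centre"],1),atz(s,x["centre"],0.03)[:2]) for x in r[:3]])
    if F[k,"scene"] and F[k,"top"]: print(k,tri(S["scene"],F[k,"scene"][0]["centre"],S["top"],F[k,"top"][0]["centre"]))
print({k:np.round(v,3) for k,v in robot.get_obs().items()})
E
```

```text
scene [0.1692 0.3271 0.6251] 44.19560911351632
top [ 0.3974 -0.223   0.9513] 51.98800982031756
tongs scene [(0.56, array([268.1, 276.6]), array([ 0.4861, -0.1702]))]
tongs top [(0.71, array([213.2, 343. ]), array([ 0.485 , -0.3633])), (0.44, array([229.5, 223.3]), array([ 0.4529, -0.1057]))]
tongs (array([ 0.5482, -0.3653, -0.1695]), np.float64(0.10499163132992569))
tongs_grip scene [(0.8, array([268.9, 273.5]), array([ 0.4895, -0.1662]))]
tongs_grip top [(0.59, array([229.7, 220.1]), array([ 0.4525, -0.0988]))]
tongs_grip (array([ 0.4497, -0.1077,  0.1012]), np.float64(0.0031444794229784304))
finial scene [(0.61, array([280. , 219.2]), array([ 0.5508, -0.1027]))]
finial top [(0.57, array([184.1, 223.7]), array([ 0.5513, -0.1064]))]
finial (array([ 0.5525, -0.1056,  0.0263]), np.float64(0.0013227779791503667))
bowl scene [(0.86, array([191.9, 332.1]), array([ 0.5   , -0.3974])), (0.58, array([303.5, 275.9]), array([ 0.4485, -0.1064]))]
bowl top [(0.85, array([212.4, 344. ]), array([ 0.4867, -0.3655]))]
bowl (array([ 0.4836, -0.3609,  0.0599]), np.float64(0.00045809279821163026))
holder scene [(0.63, array([301.2, 274.1]), array([ 0.4532, -0.1089]))]
holder top [(0.64, array([230.9, 224.9]), array([ 0.4498, -0.1091])), (0.48, array([227.9, 220.2]), array([ 0.4564, -0.0991]))]
holder (array([ 0.4512, -0.1086,  0.0312]), np.float64(0.0031319545953254553))
{'clock': np.float64(0.6), 'joints': array([-1.415,  0.124,  1.65 ,  0.   ,  1.367, -0.083]), 'qd': array([-0.001,  0.   , -0.001, -0.   , -0.001,  0.001]), 'joint_efforts': array([  0.   , -42.329, -36.552,  -0.   ,   0.001,   0.   ]), 'position': array([ 0.154, -0.632,  0.405]), 'tool_rot': array([[ 0.972,  0.237,  0.   ],
       [ 0.237, -0.972, -0.   ],
       [ 0.   ,  0.   , -1.   ]]), 'wrist_force': array([ 0.418, -0.839,  0.033]), 'torque': array([ 0.022, -0.043, -0.003]), 'grasp_force': np.float64(0.0), 'opening': np.float64(0.085)}
```

View pics/scene0.png

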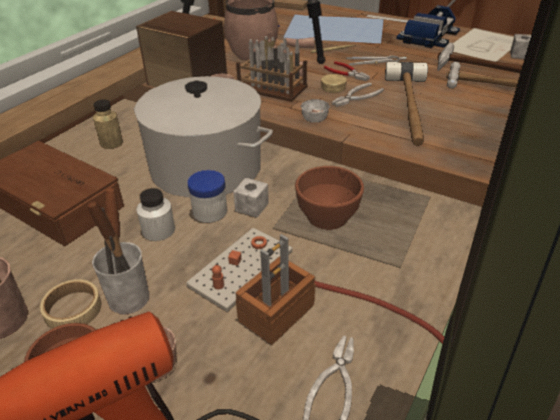

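View pics/top0.png

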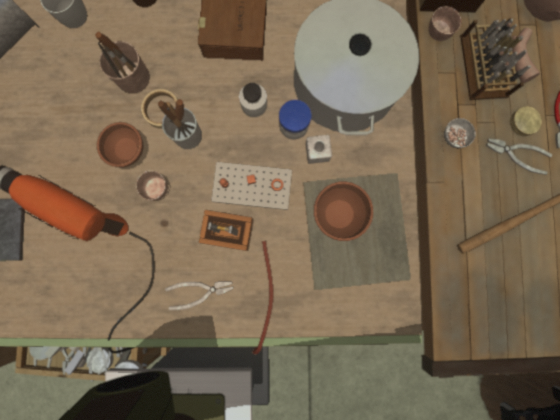

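The scene view shows the finial at (280,218), the cube at (258,235), the ring at (242,260), the holder with the tongs at (300,275), and the large bowl at (192,331). The top view shows the finial at (184,223), the holder at (231,226) and the large bowl at (212,344). All of these agree with the networks. Next I'll fit the poses from the silhouettes.

```bash
cat > fit.py <<'E'
from h import *
from scipy.optimize import minimize
def hullmask(p):
    m=np.zeros((1680,2240),np.uint8); cv2.fillConvexPoly(m,cv2.convexHull((p[:,::-1]*4).astype(np.float32)).round().astype(int),1); return m>0
def traced(s,n):
    r=robot.trace(s,n)
    if not r: return None
    m=np.array(r[0]["pixels"],np.uint8); k,l,st,_=cv2.connectedComponentsWithStats(m); m=l==1+st[1:,4].argmax()
    return hullmask(np.argwhere(m).astype(float))
def model(n):
    if n=="holder": return np.array([[x,y,z] for x in(-.035,.035) for y in(-.05,.05) for z in(0,.066)])
    if n=="tongs": return np.array([[x,y,z] for x in(-.007,.007) for y in(-.022,.022) for z in(.056,.135)])
    a=np.linspace(0,2*np.pi,40); c=np.c_[np.cos(a),np.sin(a),0*a]
    L={"bowl":[(.062,.075),(.035,0)],"finial":[(.009,0),(.009,.024),(.005,.043),(.008,.036)]}[n]
    return np.vstack([c*r+[0,0,z] for r,z in L])
def fit(S,n,x0,z,yaw=True):
    M=[(s,t) for s in S if (t:=traced(s,n)) is not None]
    P=model(n)
    def pts(v):
        a=v[2] if yaw else 0;R=np.array([[np.cos(a),-np.sin(a),0],[np.sin(a),np.cos(a),0],[0,0,1]])
        return P@R.T+[v[0],v[1],z]
    def cost(v):
        c=0
        for s,t in M:
            h=hullmask(proj(s,pts(v))); c+=1-(h&t).sum()/(h|t).sum()
        return c/len(M)
    x0=np.array(x0)
    sim=np.vstack([x0]+[x0+d for d in np.diag([.008,.008,.15][:len(x0)])])
    r=minimize(cost,x0,method="Nelder-Mead",options=dict(initial_simplex=sim,xatol=2e-4,fatol=1e-4,maxiter=150))
    return r.x,r.fun,len(M)
E
python3 - <<'E'
from fit import *
np.set_printoptions(precision=4,suppress=True)
S=[robot.snapshot(n) for n in("scene","top")]
for a in (-.2,.1): print("holder",*fit(S,"holder",[.451,-.109,a],0))
for s in S: print("holder1",*fit([s],"holder",[.451,-.109,-.1],0))
print("tongs",*fit(S,"tongs",[.45,-.108,-.1],.01))
print("finial",*fit(S,"finial",[.552,-.106],.012,False))
print("bowl",*fit(S,"bowl",[.484,-.361],.004,False))
E
```

```text
holder [ 0.451  -0.1132 -0.1768] 0.048451989551197616 2
holder [ 0.4509 -0.1137 -0.1762] 0.0477323228096761 2
holder1 [ 0.4523 -0.1128 -0.1725] 0.06101983078087847 1
holder1 [ 0.4505 -0.1137 -0.1685] 0.014870820940982576 1
tongs [ 0.4506 -0.1123 -0.2269] 0.16824173750637939 2
finial [ 0.5572 -0.1076] 0.10989533777354898 1
bowl [ 0.486  -0.3545] 0.06103964181281091 2
```

Call:
jog_arm:
  commands:
    - [[0,0,0,0,0,0.088,100],[0,0,0,0,0,0.088,100],[0,0,0,0,0,0.088,100],[0.072,-0.2,0,0,0,0,100],[0.072,-0.2,0,0,0,0,100],[0.072,-0.2,0,0,0,0,100],[0.072,-0.2,0,0,0,0,100],[0.072,-0.2,0,0,0,0,100],[0.072,-0.2,0,0,0,0,100],[0.072,-0.2,0,0,0,0,100],[0.072,-0.2,0,0,0,0,100],[0.072,-0.2,0,0,0,0,100]]

```text
clock: 2.5
position: [0.3447, -0.2981, 0.405]
tool_rot: [[0.984, -0.175, 0.001], [-0.175, -0.984, -0.001], [0.001, 0.0, -1.0]]
wrist_force: [0.7, -0.4, -1.3]
opening: 0.0854
grasp_force: 0.0
```

Call:
jog_arm:
  commands:
    - [[0.072,-0.2,0,0,0,0,100],[0.072,-0.2,0,0,0,0,100],[0.072,-0.2,0,0,0,0,100],[0.072,-0.2,0,0,0,0,100],[0.072,-0.2,0,0,0,0,100],[0,0,0,0,0,0,100],[0,0,0,0,0,0,100]]

```text
clock: 3.2
position: [0.4505, -0.1147, 0.4048]
tool_rot: [[0.985, -0.173, -0.0], [-0.173, -0.985, -0.0], [-0.0, 0.0, -1.0]]
wrist_force: [-0.6, 0.2, -1.0]
opening: 0.0853
grasp_force: 0.0
```

```bash
cat >> h.py <<'E'
def go(x,y,z):
    "tool-axis shift (full-scale units) to TCP x,y,z"
    o=robot.get_obs(); d=np.array(o["tool_rot"]).T@(np.array([x,y,z])-o["position"])
    return np.round(d/0.2,3)
E
python3 - <<'E'
from fit import *
np.set_printoptions(precision=4,suppress=True)
o=robot.get_obs();print(o["clock"],o["position"],o["tool_rot"])
S=[robot.snapshot(n) for n in("scene","top")]
for n,s in zip("st",S): cv2.imwrite(f"pics/{n}1.png",s["frame"])
for s in S:
    for k in("tongs","tongs_grip","finial","holder","bowl"): print(k,[(round(x["conf"],2),np.round(x["centre"],1)) for x in robot.find_in(s,k)[:2]])
    try: print("bowl",*fit([s],"bowl",[.484,-.361],.004,False)); print("finial",*fit([s],"finial",[.552,-.106],.012,False))
    except Exception as e: print(e)
print("go",go(.451,-.113,.118+.155))
E
```

```text
3.2 [ 0.4505 -0.1147  0.4048] [[ 0.985  -0.1726 -0.0001]
 [-0.1726 -0.985  -0.0004]
 [-0.0001  0.0004 -1.    ]]
tongs [(0.61, array([270.1, 277.2]))]
tongs_grip [(0.67, array([268.8, 270.7]))]
finial [(0.68, array([278.7, 216.2]))]
holder [(0.82, array([303.3, 274.6]))]
bowl [(0.85, array([195.3, 330.9]))]
bowl [ 0.4862 -0.3525] 0.059539843908559154 1
finial [ 0.5581 -0.1088] 0.10836501901140683 1
tongs []
tongs_grip []
finial []
holder [(0.8, array([244.5, 236.6]))]
bowl [(0.97, array([212.8, 344. ]))]
bowl [ 0.4862 -0.356 ] 0.04043694486068583 1
division by zero
go [ 0.002 -0.013  0.659]
```

Call:
jog_arm:
  commands:
    - [[0,-0.009,0.165,0,0,0,100],[0,0,0.165,0,0,0,100],[0,0,0.165,0,0,0,100],[0,0,0.12,0,0,0,100],[0,0,0.055,0,0,0,100],[0,0,0,0,0,0,100]]

```text
clock: 4.6
position: [0.45, -0.1134, 0.2691]
tool_rot: [[0.985, -0.175, -0.003], [-0.175, -0.985, 0.001], [-0.003, -0.001, -1.0]]
wrist_force: [0.9, 0.2, 0.5]
opening: 0.0851
grasp_force: 0.0
```

```bash
python3 - <<'E'
from h import *
s=robot.snapshot("scene"); o=robot.get_obs(); print(o["position"],o["wrist_force"])
cv2.imwrite("pics/s2.png",cv2.resize(s["frame"][180:360,150:390],None,fx=3,fy=3,interpolation=cv2.INTER_CUBIC))
E
```

```text
[ 0.45064577 -0.11370456  0.27077207] [0.28789685 0.2805172  0.01984211]
```

View pics/s2.png

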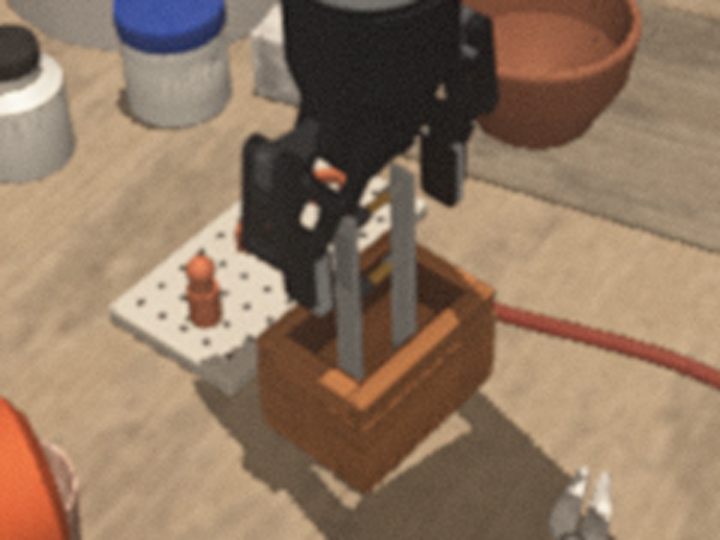

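The crop shows the open fingers at (310,300) and (445,190), straddling the tongs arms at (347,290) and (403,250). Their midpoints coincide, so I'll pinch to 40 mm.

Call:
jog_arm:
  commands:
    - [[0,0,0,0,0,0,47],[0,0,0,0,0,0,47],[0,0,0,0,0,0,47],[0,0,0,0,0,0,47],[0,0,0,0,0,0,47],[0,0,0,0,0,0,47],[0,0,0,0,0,0,47],[0,0,0,0,0,0,47]]

```text
clock: 5.45
position: [0.4511, -0.1139, 0.2721]
tool_rot: [[0.985, -0.175, 0.002], [-0.175, -0.985, -0.001], [0.002, 0.0, -1.0]]
wrist_force: [-0.7, 0.4, 5.2]
opening: 0.0401
grasp_force: 6.3
```

Call:
jog_arm:
  commands:
    - [[0,0,-0.03,0,0,0,47],[0,0,-0.07,0,0,0,47],[0,0,-0.14,0,0,0,47],[0,0,-0.14,0,0,0,47],[0,0,-0.12,0,0,0,47],[0,0,0,0,0,0,47],[0,0,0,0,0,0,47]]

```text
clock: 6.15
position: [0.4504, -0.1136, 0.3708]
tool_rot: [[0.985, -0.175, 0.001], [-0.175, -0.985, -0.0], [0.001, 0.0, -1.0]]
wrist_force: [-0.4, 0.2, -2.2]
opening: 0.0402
grasp_force: 4.7
```

```bash
python3 - <<'E'
from fit import *
np.set_printoptions(precision=4,suppress=True)
S=[robot.snapshot(n) for n in("scene","top")]; s=S[0]; o=robot.get_obs(); p=np.array(o["position"]);print(p,o["opening"],o["grasp_force"])
R=np.array(o["tool_rot"])
# predicted tip points from gripper axis
im=cv2.resize(s["frame"][130:330,150:390],None,fx=3,fy=3,interpolation=cv2.INTER_CUBIC)
tz=.010+p[2]-.2715
for yy in(-.020,.020):
  for zz in (0,.135):
    q=p+R[:,1]*yy; q[2]=tz+zz
    r,c=proj(s,[q])[0]; cv2.circle(im,(int((c-150)*3),int((r-130)*3)),3,(0,255,0),-1)
# candidate finial/bowl points
for x,col in(([.5525,-.1056],(255,0,0)),([.5577,-.108],(0,255,255))):
  for z in(.012,.056):
    r,c=proj(s,[[*x,z]])[0]; cv2.circle(im,(int((c-150)*3),int((r-130)*3)),2,col,-1)
cv2.imwrite("pics/s3.png",im)
for s in S:
  print([(round(x["conf"],2),np.round(x["centre"],1)) for x in robot.find_in(s,"finial")[:2]])
  print("holder",*fit([s],"holder",[.451,-.113,-.17],0))
E
```

```text
[ 0.45   -0.1135  0.3689] 0.03995723338147898 4.719730988144875
[(0.81, array([277. , 218.5]))]
holder [ 0.4522 -0.1133 -0.1661] 0.014240359197120078 1
[]
holder [ 0.4182 -0.1559  0.4152] 0.8098827162763337 1
```

View pics/s3.png

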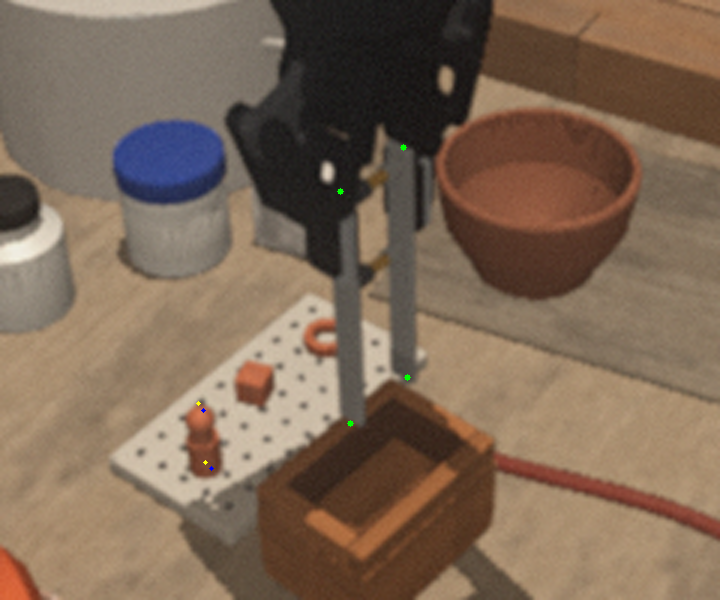

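Green dots (predicted arm ends) lie on the real tongs ends, and the tongs hang straight in the grip. In the crop the finial's foot centre is at about (205,467) and its ball centre at about (201,419).

```bash
python3 - <<'E'
from h import *
np.set_printoptions(precision=4,suppress=True)
s=robot.snapshot("scene")
a=atz(s,(130+467/3,150+205/3),.012);b=atz(s,(130+419/3,150+201.5/3),.048);print(a,b)
m=(a+b)/2;print(m)
print([atz(s,x["centre"],.033) for x in robot.find_in(s,"finial")[:1]])
# finial: tip height 0.016 -> TCP z
print("go",go(m[0],m[1],.2715+.006))
print("yaw if at finial",robot.get_obs()["tool_rot"][0])
E
```

```text
[ 0.5561 -0.105   0.012 ] [ 0.555  -0.1059  0.048 ]
[ 0.5556 -0.1055  0.03  ]
[array([ 0.558 , -0.1014,  0.033 ])]
go [ 0.511 -0.132  0.461]
yaw if at finial [ 0.9846 -0.175  -0.0015]
```

Call:
jog_arm:
  commands:
    - [[0.126,-0.032,0,0,0,0,47],[0.126,-0.032,0,0,0,0,47],[0.126,-0.032,0,0,0,0,47],[0.125,-0.032,0,0,0,0,47],[0,0,0.1,0,0,0,47],[0,0,0.1,0,0,0,47],[0,0,0,0,0,0,47],[0,0,0,0,0,0,47]]

```text
clock: 7.35
position: [0.554, -0.1061, 0.3303]
tool_rot: [[0.985, -0.175, -0.001], [-0.175, -0.985, 0.0], [-0.001, -0.0, -1.0]]
wrist_force: [-1.0, 0.2, -1.0]
opening: 0.0407
grasp_force: 4.7
```

```bash
python3 - <<'E'
from h import *
np.set_printoptions(precision=4,suppress=True)
S=[robot.snapshot(n) for n in("scene","top")]; s=S[0]; o=robot.get_obs(); p=np.array(o["position"]);print(p,o["opening"],o["grasp_force"],o["clock"])
R=np.array(o["tool_rot"])
im=cv2.resize(s["frame"][190:310,160:280],None,fx=5,fy=5,interpolation=cv2.INTER_CUBIC)
tz=.010+p[2]-.2715;print(tz)
def dot(q,col):
    r,c=proj(s,[q])[0]; cv2.circle(im,(int((c-160)*5),int((r-190)*5)),3,col,-1)
for yy in(-.020,.020):
    q=p+R[:,1]*yy; q[2]=tz; dot(q,(0,255,0)); q[2]=.014; dot(q,(0,255,255))
q=p.copy()
for z in(.012,.048): q[2]=z; dot(q,(255,0,0))
cv2.imwrite("pics/s4.png",im)
E
```

```text
[ 0.5544 -0.1062  0.332 ] 0.04058451386410462 4.719504341483116 7.45
0.07053579834538842
```

View pics/s4.png

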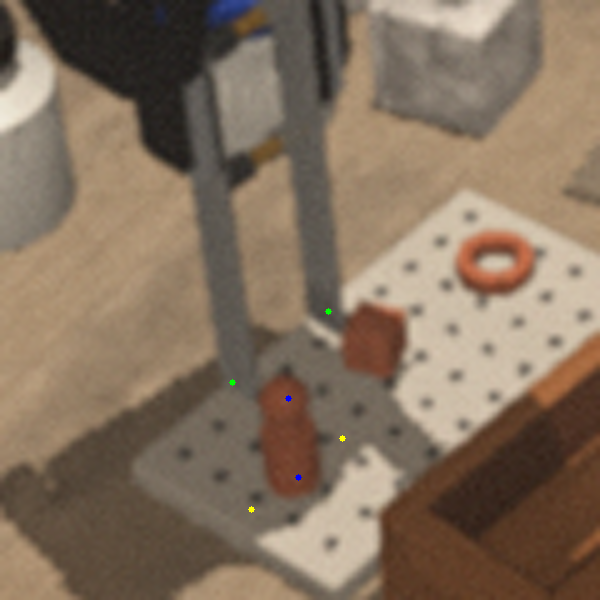

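The tips (235,385)/(325,320) straddle the finial (290,440) in plan. The predicted axis is within about 1.5 mm of the real one, so I'll descend and squeeze.

Call:
jog_arm:
  commands:
    - [[0,-0.005,0.1,0,0,0,47],[0,0,0.08,0,0,0,47],[0,0,0.06,0,0,0,47],[0,0,0.03,0,0,0,47],[0,0,0,0,0,0,47],[0,0,0,0,0,0,47],[0,0,0,0,0,0,25],[0,0,0,0,0,0,25],[0,0,0,0,0,0,25],[0,0,0,0,0,0,25],[0,0,0,0,0,0,25],[0,0,0,0,0,0,25]]

```text
clock: 8.65
position: [0.5547, -0.1053, 0.2779]
tool_rot: [[0.985, -0.175, 0.002], [-0.175, -0.985, -0.001], [0.002, 0.0, -1.0]]
wrist_force: [-0.4, -0.7, 5.4]
opening: 0.0231
grasp_force: 58.8
```

Call:
jog_arm:
  commands:
    - [[0,0,-0.03,0,0,0,25],[0,0,-0.07,0,0,0,25],[0,0,-0.14,0,0,0,25],[0,0,-0.14,0,0,0,25],[0,0,-0.14,0,0,0,25],[0,0,-0.08,0,0,0,25],[0,0,0,0,0,0,25],[0,0,0,0,0,0,25]]

```text
clock: 9.45
position: [0.5539, -0.105, 0.3959]
tool_rot: [[0.985, -0.175, -0.001], [-0.175, -0.985, 0.0], [-0.001, -0.0, -1.0]]
wrist_force: [0.5, -0.4, -2.7]
opening: 0.023
grasp_force: 58.8
```

```bash
python3 - <<'E'
from fit import *
np.set_printoptions(precision=4,suppress=True)
S=[robot.snapshot(n) for n in("scene","top")]; s=S[0]; o=robot.get_obs(); p=np.array(o["position"]);print(p,o["opening"],o["grasp_force"],o["clock"])
cv2.imwrite("pics/s5.png",cv2.resize(s["frame"][130:310,150:390],None,fx=3,fy=3,interpolation=cv2.INTER_CUBIC))
T=S[1]
for s in S:
    r=robot.trace(s,"bowl")[0];print("bowl",r["conf"],*fit([s],"bowl",[.484,-.361],.004,False),atz(s,r["centre"],.079))
m=np.array(robot.trace(T,"bowl")[0]["pixels"],np.uint8)
c=max(cv2.findContours(m,cv2.RETR_EXTERNAL,cv2.CHAIN_APPROX_NONE)[0],key=len)
(x,y),_,_=cv2.fitEllipse(c);print("ellipse rim",atz(T,(y,x),.079))
E
```

```text
[ 0.5537 -0.105   0.3944] 0.023458393288381122 58.82337033748627 9.55
bowl 0.9 [ 0.4866 -0.3545] 0.05685745824360766 1 [ 0.4751 -0.3402  0.079 ]
bowl 0.59 [ 0.487 -0.355] 0.05771278329458296 1 [ 0.4801 -0.3566  0.079 ]
ellipse rim [ 0.4854 -0.3557  0.079 ]
```

View pics/s5.png

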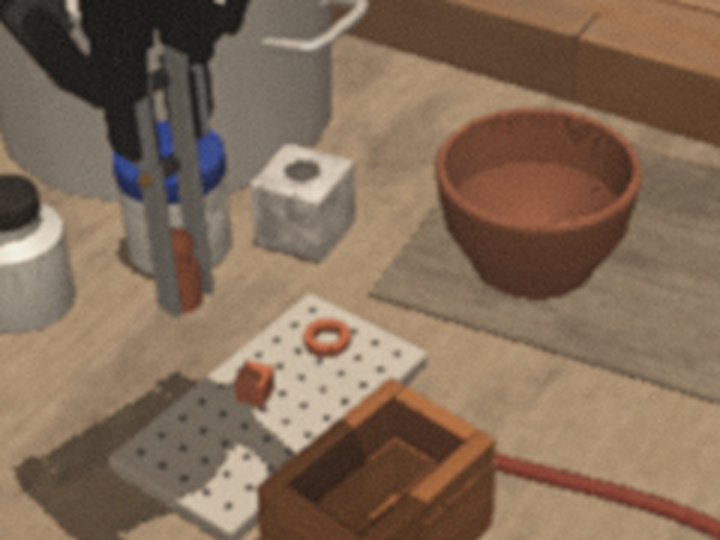

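The finial is held at (182,275) in the crop, upright between the tips and clear of the board. Next, over the bowl.

Call:
jog_arm:
  commands:
    - [[-0.017,0.184,0,0,0,0,25],[-0.017,0.184,0,0,0,0,25],[-0.017,0.184,0,0,0,0,25],[-0.017,0.184,0,0,0,0,25],[-0.017,0.184,0,0,0,0,25],[-0.017,0.184,0,0,0,0,25],[-0.015,0.184,0,0,0,0,25],[0,0,0,0,0,0,25],[0,0,0,0,0,0,25]]

```text
clock: 10.7
position: [0.4858, -0.3553, 0.3962]
tool_rot: [[0.984, -0.177, -0.0], [-0.177, -0.984, 0.001], [-0.001, -0.001, -1.0]]
wrist_force: [-0.3, 1.1, -3.1]
opening: 0.023
grasp_force: 59.1
```

```bash
python3 - <<'E'
from h import *
np.set_printoptions(precision=4,suppress=True)
s=robot.snapshot("scene"); o=robot.get_obs(); print(o["position"],o["opening"],o["clock"])
cv2.imwrite("pics/s6.png",cv2.resize(s["frame"][100:280,210:450],None,fx=3,fy=3,interpolation=cv2.INTER_CUBIC))
print(go(.486,-.3555,.286))
E
```

```text
[ 0.4861 -0.3545  0.3963] 0.022990260249181712 10.75
[0.001 0.006 0.551]
```

View pics/s6.png

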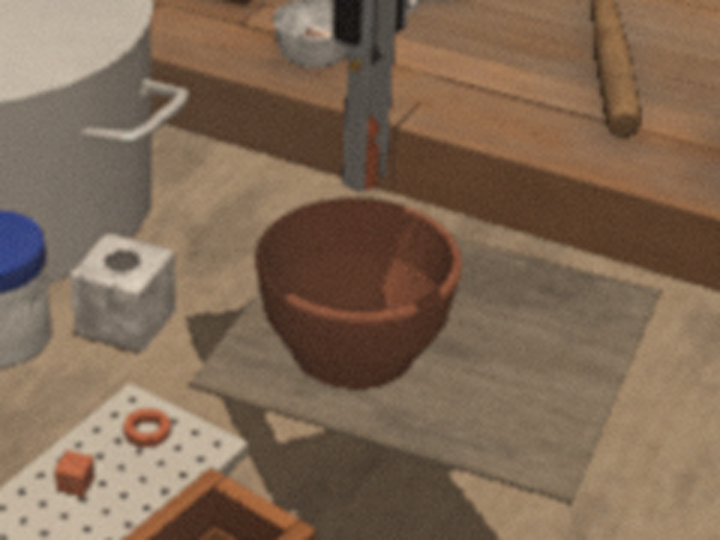

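The tongs hang above the bowl's middle: tips at (367,185) in the crop, rim centre at about (358,260). Lower and let go.

Call:
jog_arm:
  commands:
    - [[0,0,0.15,0,0,0,25],[0,0,0.15,0,0,0,25],[0,0,0.12,0,0,0,25],[0,0,0.08,0,0,0,25],[0,0,0.04,0,0,0,25],[0,0,0,0,0,0,25],[0,0,0,0,0,0,25],[0,0,0,0,0,0,35],[0,0,0,0,0,0,47],[0,0,0,0,0,0,47],[0,0,0,0,0,0,47],[0,0,0,0,0,0,47]]

```text
clock: 11.95
position: [0.4861, -0.3547, 0.2889]
tool_rot: [[0.985, -0.175, 0.0], [-0.175, -0.985, -0.0], [0.0, 0.0, -1.0]]
wrist_force: [0.6, -0.3, -0.7]
opening: 0.0402
grasp_force: 4.7
```

Call:
jog_arm:
  commands:
    - [[0,0,0,0,0,0,47],[0,0,0,0,0,0,47],[0,0,-0.05,0,0,0,47],[0,0,-0.1,0,0,0,47],[0,0,-0.15,0,0,0,47],[0,0,-0.15,0,0,0,47],[0,0,-0.1,0,0,0,47],[0,0,0,0,0,0,47],[0,0,0,0,0,0,47]]

```text
clock: 12.85
position: [0.486, -0.3546, 0.399]
tool_rot: [[0.985, -0.175, 0.001], [-0.175, -0.985, -0.001], [0.001, 0.0, -1.0]]
wrist_force: [-0.8, -0.2, -1.6]
opening: 0.0402
grasp_force: 4.7
```

```bash
python3 - <<'E'
from fit import *
np.set_printoptions(precision=4,suppress=True)
s=robot.snapshot("scene"); o=robot.get_obs(); p=np.array(o["position"]); print(p,o["opening"],o["grasp_force"],o["clock"])
im=cv2.resize(s["frame"][100:280,210:450],None,fx=3,fy=3,interpolation=cv2.INTER_CUBIC)
R=np.array(o["tool_rot"]);tz=.010+p[2]-.2715
for yy in(-.020,.020):
    q=p+R[:,1]*yy; q[2]=tz
    r,c=proj(s,[q])[0]; cv2.circle(im,(int((c-210)*3),int((r-100)*3)),3,(0,255,0),-1)
cv2.imwrite("pics/s7.png",im)
for k in ("finial","tongs"): print(k,[(round(x["conf"],2),np.round(x["centre"],1)) for x in robot.find_in(s,k)[:2]])
print(go(.451,-.1135,.38))
E
```

```text
[ 0.4858 -0.3544  0.3975] 0.03977638120128761 4.7335729748010635 12.9
finial []
tongs [(0.73, array([123.9, 335.8])), (0.38, array([298.1, 274.9]))]
[-0.382 -1.155  0.086]
```

View pics/s7.png

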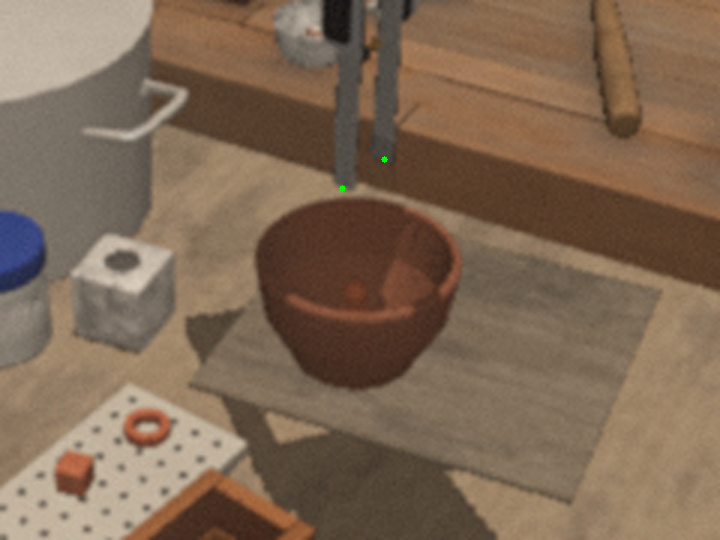

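The finial's ball shows inside the bowl at (356,292) in the crop, and the tongs are empty and still straight in the grip. Back to the holder.

Call:
jog_arm:
  commands:
    - [[-0.055,-0.165,0,0,0,0,47],[-0.055,-0.165,0,0,0,0,47],[-0.055,-0.165,0,0,0,0,47],[-0.055,-0.165,0,0,0,0,47],[-0.055,-0.165,0,0,0,0,47],[-0.055,-0.165,0,0,0,0,47],[-0.052,-0.165,0,0,0,0,47],[0,0,0.1,0,0,0,47],[0,0,0.1,0,0,0,47],[0,0,0,0,0,0,47],[0,0,0,0,0,0,47]]

```text
clock: 14.1
position: [0.4511, -0.1138, 0.3577]
tool_rot: [[0.985, -0.175, -0.002], [-0.175, -0.985, 0.001], [-0.003, -0.001, -1.0]]
wrist_force: [0.2, 0.5, -1.3]
opening: 0.0402
grasp_force: 4.7
```

```bash
python3 - <<'E'
from fit import *
np.set_printoptions(precision=4,suppress=True)
s=robot.snapshot("scene"); o=robot.get_obs(); p=np.array(o["position"]); print(p,o["clock"],go(.451,-.1135,.2715))
im=cv2.resize(s["frame"][190:350,190:350],None,fx=3.7,fy=3.7,interpolation=cv2.INTER_CUBIC)
R=np.array(o["tool_rot"])
for z in(.010+p[2]-.2715,.066):
  for xx in(-.007,.007):
    for yy in(-.020,.020):
      q=p+R[:,1]*yy+R[:,0]*xx; q[2]=z
      r,c=proj(s,[q])[0]; cv2.circle(im,(int((c-190)*3.7),int((r-190)*3.7)),2,(0,255,0) if z>.067 else (0,255,255),-1)
cv2.imwrite("pics/s8.png",im)
E
```

```text
[ 0.4514 -0.114   0.3588] 14.15 [-0.002 -0.002  0.437]
```

View pics/s8.png

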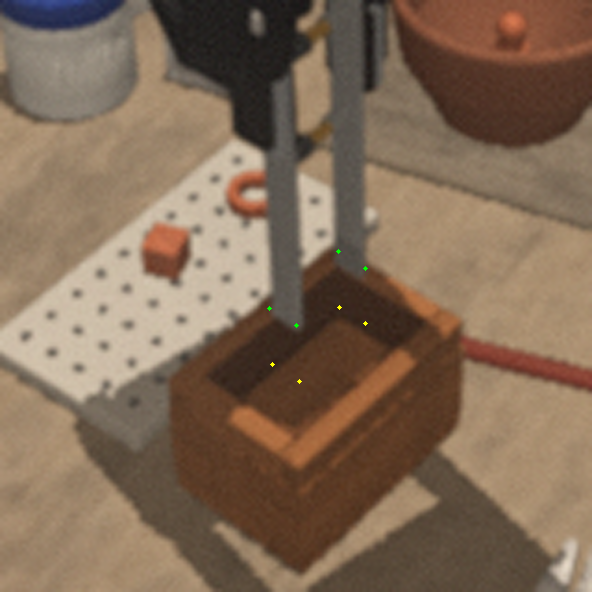

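The yellow projections of the tips at rim height (around (319,344)) lie inside the mouth, and the finial's ball shows in the bowl at (512,28). Descending.

Call:
jog_arm:
  commands:
    - [[0,0,0.1,0,0,0,47],[0,0,0.1,0,0,0,47],[0,0,0.1,0,0,0,47],[0,0,0.08,0,0,0,47],[0,0,0.04,0,0,0,47],[0,0,0,0,0,0,47],[0,0,0,0,0,0,47]]

```text
clock: 14.85
position: [0.4518, -0.1142, 0.2759]
tool_rot: [[0.985, -0.175, 0.002], [-0.175, -0.985, -0.001], [0.002, 0.0, -1.0]]
wrist_force: [-0.7, -0.8, -1.0]
opening: 0.0402
grasp_force: 4.7
```

Call:
jog_arm:
  commands:
    - [[0,0,0.015,0,0,0,47],[0,0,0,0,0,0,47],[0,0,0,0,0,0,55],[0,0,0,0,0,0,65],[0,0,0,0,0,0,80],[0,0,0,0,0,0,100],[0,0,0,0,0,0,100],[0,0,0,0,0,0,100]]

```text
clock: 15.65
position: [0.4513, -0.1138, 0.2717]
tool_rot: [[0.985, -0.175, -0.0], [-0.175, -0.985, 0.0], [-0.0, -0.0, -1.0]]
wrist_force: [-0.5, -0.3, -0.3]
opening: 0.0854
grasp_force: 0.0
```

Call:
jog_arm:
  commands:
    - [[0,0,-0.05,0,0,0,100],[0,0,-0.15,0,0,0,100],[0,0,-0.2,0,0,0,100],[0,0,-0.2,0,0,0,100],[0,0,-0.1,0,0,0,100],[0,0,0,0,0,0,100],[0,0,0,0,0,0,100]]

```text
clock: 16.35
position: [0.4512, -0.1138, 0.4121]
tool_rot: [[0.985, -0.175, 0.001], [-0.175, -0.985, -0.0], [0.001, 0.0, -1.0]]
wrist_force: [-0.6, 0.2, -1.1]
opening: 0.0854
grasp_force: 0.0
```

```bash
python3 - <<'E'
from h import *
s=robot.snapshot("scene"); print(robot.get_obs()["clock"])
cv2.imwrite("pics/s9.png",cv2.resize(s["frame"][130:340,170:430],None,fx=2.8,fy=2.8,interpolation=cv2.INTER_CUBIC))
E
```

```text
16.4
```

View pics/s9.png

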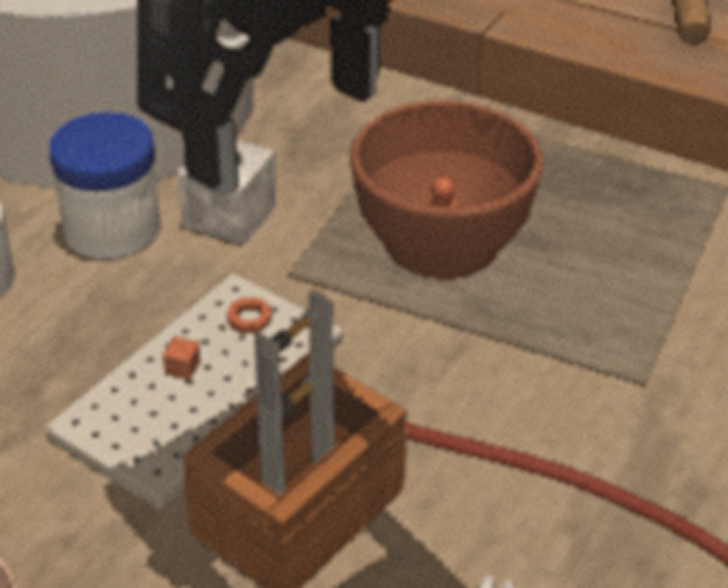

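The tongs stand upright in the well (290,390), the finial stands in the bowl (443,190), and the gripper is clear of everything. Handing in.

```bash
python3 -c "
from bench import robot
print(robot.finish_job())"
```

```text
the job is handed in; nothing more can be done
None
```

I handed the job in at about 16 s; in the last picture the finial stands in the larger bowl, the tongs stand upright in their block's well and the gripper is clear, but the hand-in call returned no verdict.

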